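# Wear check of a hitch pin in a go / no-go gap gauge

### The job

Take the red-capped hitch pin from the rack and, keeping it standing on the steel plate, push it gently through the go gap of the blue gauge (green marks) and on until the no-go jaws (red marks) stop it; press it against them with about 10 N for a good second, and never force it against the gauge with more than 20 N. Then lift it out between the two pairs of jaws and stand it upright, released, in the green tray, leaving the other two pins and the bearing ring where they are.

Things in the scene. Friction and masses are not known exactly. Their poses are not given: they have to be found in the camera images.
- pin: The steel hitch pin to check, red cap on top; loose, about 0.5 kg, stands upright. Origin at the centre of its foot, z along the pin. Bottom to top: plain shank 30 mm diameter, 0 to 60 mm; collar 36 mm diameter, 60 to 66 mm; grip stub 24 mm diameter, 66 to 124 mm (top 6 mm red). Starts in any one of the rack's three holes.
- pin_b: Same pin with a blue cap, in another hole of the rack. Leave alone.
- pin_c: Same pin with a yellow cap, in another hole of the rack. Leave alone.
- rack: Fixed dark wooden block 220 x 66 x 34 mm, origin at the centre of its underside. Three blind holes of 33 mm diameter along its x axis at -72, 0 and +72 mm, 22 mm deep, so the pins' feet stand 12 mm above the bench.
- gauge: Fixed gauge on the steel plate. Origin on the plate's top (12 mm above the bench), mid go gap; +x is the push direction, from go to no-go; y across. Go jaws (green marks) 30 mm high, gap 31.5 mm wide, parallel from x = -12 to 12 mm. Open pocket between them and the no-go jaws. Blue side rails 16 mm high at y = +-44 to +-56 mm, x = -32 to 112 mm. Standing on the plate is no force on the gauge.
- entry (a point): Point on the gauge: start of the go gap's mouth, on the plate's top, at gauge x = -22 mm, y = 0. The mouth is rounded (10 mm radius), narrowing to 31.5 mm at x = -12 mm. The plate before it is free back to gauge x = -80 mm.
- nogo_zone (a point): Point on the gauge at x = 66 mm, y = 0, plate top: the middle of where the no-go jaws (red marks; 30 mm high, 20 mm long, gap 26 mm) may be clamped. Their front faces lie anywhere within 18 mm of it in x, differently each run and not reported: feel or see it. The 30 mm shank stops on their two corners, pin centre 7.5 mm before the faces. Stiff to push on.
- plate: Fixed dark steel plate 200 x 140 x 12 mm under the gauge, top 12 mm above the bench, origin at the centre of its underside; the gauge's origin is at x = -20 mm on it, same axes.
- tray: Fixed green tray 140 x 140 mm outside, 24 mm high, walls and floor 5 mm thick, origin at the centre of its underside, empty.
- bearing: Loose steel bearing ring lying on the bench beside the tray, 60 mm diameter, 18 mm high, origin at the centre of its underside. Leave alone.
There are look-alikes about, which are no part of the job. Leave any orange or purple look-alike of the pin alone. There is more than one size of the tray; the one meant has the size given above.

How it is judged (in metres and radians):
On the way, in this order (a step that is already met when the one before it is completed fails the run):
1. the pin stands in the go gap, upright and down on the plate (x of pin in the frame of gauge between -0.01 and 0.01 m and y of pin in the frame of gauge between -0.004 and 0.004 m and z of pin in the frame of gauge below 0.008 m and angle between pin's own z axis and vertical below 0.12 rad).
2. the pin, past the go jaws and down on the plate, is pressed against the no-go jaws with more than 5 N for 0.4 s (x of pin in the frame of gauge between 0.032 and 0.081 m and y of pin in the frame of gauge between -0.005 and 0.005 m and z of pin in the frame of gauge below 0.008 m and angle between pin's own z axis and vertical below 0.12 rad and contact force between pin and gauge above 5 N), for 0.4 s.
At the end, for the whole second after the job is handed in: the red-capped pin stands upright (within 0.06 rad) and still on the floor of the green tray, inside its walls, with the gripper off it (x of pin in the frame of tray between -0.065 and 0.065 m and y of pin in the frame of tray between -0.065 and 0.065 m and z of pin in the frame of tray between 0.002 and 0.009 m and angle between pin's own z axis and vertical below 0.06 rad and linear speed of pin below 0.02 m/s and contact force between pin and the fingers below 0.1 N); the robot touches nothing.
It fails at once if the pin is forced against the gauge with more than 20 N (contact force between pin and gauge above 20 N).
It fails at once if the pin is let down into, or lifted out of, the go gap from above, instead of being slid through it on the plate (more than 10 mm above the plate between the go jaws) (x of pin in the frame of gauge between -0.018 and 0.018 m and y of pin in the frame of gauge between -0.015 and 0.015 m and z of pin in the frame of gauge between 0.01 and 0.028 m).
It fails at once if another pin or the bearing ring is moved by more than 15 mm (distance of any of pin_b, pin_c, bearing from where it was at the start of the episode above 0.015 m).
It also fails if it takes over 72 s, if anything falls off the work surface, if the arm or the gripper's body presses on something with over 40 N, if the wrist force passes 120 N, or if a joint passes its speed limit or range.

### The arm

A 6-joint arm with a two-finger parallel gripper is mounted at the origin on the work surface. World frame = base frame: x ahead of the robot, y to its left, z up, the work surface at z = 0. Lengths are in mm, angles in rad, forces in N, time in s.
With the tool pointing down it reaches from about 425 to 925 mm from the base axis. Payload 12.5 kg.
Tool frame: the origin (TCP) lies at the very end of the fingers, on their centre line; the grasp point (between the pads) lies 19 mm behind it; z points along the fingers, y is the line along which they close (so a half turn about z gives the same grasp; the last joint's range is limited). The gripper opens to 85 mm and grips with 20 to 120 N. Pads are 22 mm wide; open, the fingers measure 114 mm over their backs; the gripper's body (76 mm by 85 mm) begins 54 mm behind the grasp point. The pads swing forward as they close: fully open they stand 13 mm farther back than shut.
Start: joints at [-1.238, 0.491, 1.559, -0, 1.092, -0.106], TCP at [265.557, -565.795, 231.327] pointing down, gripper open.
Joint ranges: [-3.1, 3.1], [-0.84, 2.19], [0.05, 2.79], [-1.13, 4.28], [0.06, 2.93], [-2.69, 2.69]. Speed limits (rad/s): [2.22, 2.22, 2.79, 3.14, 3.14, 3.14].

### API

Orientations are given as a rotation vector (axis times angle).
In Python, from bench import manip gives the robot as it stands.
- The arm moves only by the tool servo_tool, never from a script. Its argument "rows" is a list that holds one entry, the list of rows, each a list of 7 numbers: the opening, from 0 (shut) to 1 (fully open), then the shift along the tool's x, y, z in mm, then the turn, a rotation vector about the tool's x, y, z in degrees. In form: [[[gripper, dx, dy, dz, wx, wy, wz], ...]]. A call has 1 to 20 rows; each row is the pose to reach, as a shift and turn from the pose commanded when the call began, along the tool's axes at that moment; what a row does not reach only later rows make up. A row lasts 1/10 s, in which the tool goes at most 50 mm and 8.59 degrees, less where a joint would pass 70% of its speed; a pose out of reach is approached as far as the arm can. A call with a gripper value outside its range is refused whole. The fingers move at their own pace and stop on an object; "squeeze" is the grip in N (left out, the last holds). Time passes only in rows, so rows that repeat a pose let the fingers close. It gives the time, the measured TCP pose, the force, the opening and the grip force at its end, in the units of the state.
- manip.get_obs(): the state, without advancing time (a new reading comes with each control period).
- manip.get_image(name): name is "scene" or "top" or "wrist"; returns a dict with "color" (480x640x3 uint8, red, green, blue), "range_z" (480x640 float32, mm along the optical axis (not along the pixel's ray), 0 where there is no reading), "fovy" (degrees; the focal length in pixels is half the picture's height over the tangent of half this angle, whatever the lens; pixels are square), "cx", "cy" (the principal point, pixels), "dist" ([k1, k2, p1, p2, k3] as OpenCV has them; the pictures are not rectified), "extrinsics" (4x4, takes a point from camera to world coordinates). Camera axes: x right, y down, z forward; pixel columns grow to the right and rows downward; lengths in mm; the calibration is good to about 2 mm. A picture is of the moment at which its call begins.
- manip.job_done(): hands the job in; it is judged then, once.
The state is a dict: "time": time; "joint_positions": joint angles; "dq": joint speeds; "joint_efforts": joint torques, N m; "position": TCP position; "tcp_rot": TCP orientation; "force": force on the tool from outside, world axes, zero at the start; "torque": the same for the moment, N m; "grip_width": finger opening in mm; "gripper_force": force on a finger pad.
Only numpy, scipy, OpenCV 4.12 (cv2) and the standard library are available. Lean on these libraries where they do the work, as an engineer would, in place of code of your own. Each camera call takes 0.05 s, during which the arm holds its last target. There are 200 camera calls.

## Working session

There is one attempt and no reset: what is moved stays moved. The work goes in short steps, Python scripts to look and compute and a tool call to move; the robot and the scene stay as the last step left them, time stands still between calls to the robot, and variables do not carry over. Pictures are saved under pics/ and viewed, at most 10 in all, crops included, and the job is handed in when it is done.

Besides the shell and the picture viewer there is one more tool, called after "Emit:" as name([rows], argument=value, ...), one row to a line, values as JSON. servo_tool: Moves the arm, as the interface text tells. Its arguments: {"type":"object","properties":{"rows":{"type":"array"},"squeeze":{"type":"number"}},"required":["rows"]}

```bash
mkdir -p pics; cat > h.py <<'E'
import numpy as np, cv2
from bench import manip
def cam(n):
    d=manip.get_image(n); h=d["color"].shape[0]
    f=h/2/np.tan(np.radians(d["fovy"])/2)
    d["K"]=np.array([[f,0,d["cx"]],[0,f,d["cy"]],[0,0,1.]]); d["D"]=np.array(d["dist"],float); d["E"]=np.array(d["extrinsics"]); return d
def ray(d,uv):
    p=cv2.undistortPoints(np.array(uv,float).reshape(-1,1,2),d["K"],d["D"]).reshape(-1,2)
    v=np.c_[p,np.ones(len(p))]
    return d["E"][:3,3],v@d["E"][:3,:3].T
def onz(d,uv,z):
    o,v=ray(d,uv); return o+v*((z-o[2])/v[:,2])[:,None]
def save(d,n): cv2.imwrite(f"pics/{n}.png",d["color"][:,:,::-1])
E
python3 - <<'E'
from h import *
for n in("scene","top"):
    d=cam(n); save(d,n); print(n,d["fovy"],d["dist"],d["E"].round(2).tolist())
o=manip.get_obs(); print(o)
E
```

```text
scene 49.58275784670161 [0.02332545 0.         0.         0.         0.        ] [[0.89, 0.3, -0.35, 938.77], [0.46, -0.55, 0.69, -945.08], [0.02, -0.78, -0.63, 877.2], [0.0, 0.0, 0.0, 1.0]]
top 43.05924465519267 [0.06991317 0.         0.         0.         0.        ] [[-0.02, -1.0, 0.04, 392.03], [-1.0, 0.02, -0.0, -35.66], [-0.0, -0.04, -1.0, 1567.7], [0.0, 0.0, 0.0, 1.0]]
{'time': 0.1, 'joint_positions': array([-1.23760249e+00,  4.91513553e-01,  1.55941625e+00,  1.26760009e-05,
        1.09168593e+00, -1.05583084e-01]), 'dq': array([ 0.00083857, -0.00244693, -0.00118259,  0.00158755,  0.00054782,
        0.00185213]), 'joint_efforts': array([ 4.18687501e-03, -6.19447732e+01, -2.62025321e+01, -6.36407663e-05,
        2.91153527e-03, -3.66356187e-05]), 'position': array([ 265.48493865, -565.58262101,  230.76775197]), 'tcp_rot': array([-3.06529960e+00, -6.83483098e-01,  1.64892655e-04]), 'force': array([ 0.4824175 ,  0.36281833, -1.09734268]), 'torque': array([-0.02240185,  0.01061197,  0.01217834]), 'gripper_force': 0.0, 'grip_width': 85.46459419916752}
```

View pics/top.png

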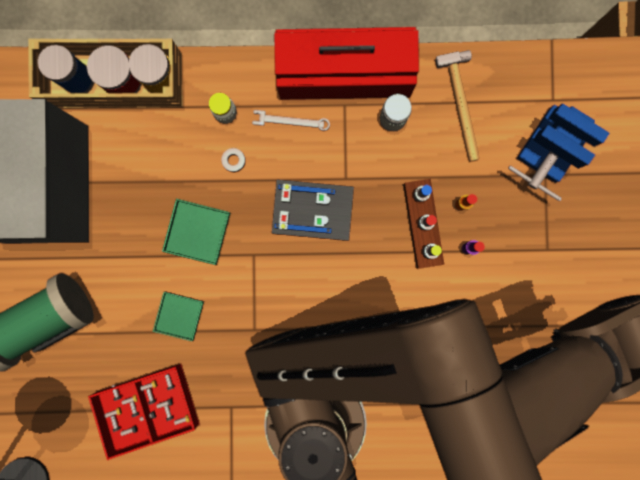

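View pics/scene.png

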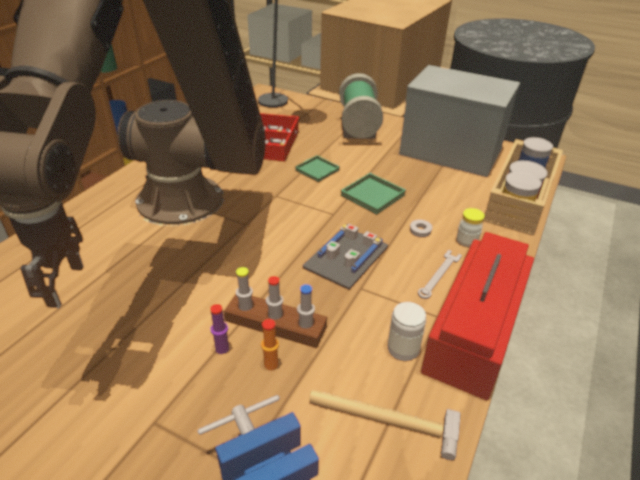

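The top view shows the red-capped pin in the rack's middle hole, about (429,221). The gauge is on its plate at (313,210), with the push running to image left. The larger tray is at (197,232) and the bearing at (233,160). The scene view agrees.

```bash
cat > m.py <<'E'
from h import *
def blob(m,box,n=1):
    k=np.zeros(m.shape,np.uint8); x0,y0,x1,y1=box; k[y0:y1,x0:x1]=m[y0:y1,x0:x1]
    c,_=cv2.findContours(k,cv2.RETR_EXTERNAL,cv2.CHAIN_APPROX_NONE)
    return sorted(c,key=cv2.contourArea)[::-1][:n]
E
python3 - <<'E'
from m import *
d=cam("top"); c=d["color"]; hsv=cv2.cvtColor(c,cv2.COLOR_RGB2HSV); H,S,V=cv2.split(hsv)
def pr(n,m,box,z,k=1):
    for b in blob(m.astype(np.uint8),box,k):
        r=cv2.minAreaRect(b); w=onz(d,cv2.boxPoints(r),z)
        print(n,np.round(r[0],1),np.round(w.mean(0)[:2],1),"sides",np.linalg.norm(w[1]-w[0]).round(1),np.linalg.norm(w[2]-w[1]).round(1),"dirdeg",np.degrees(np.arctan2(*(w[1]-w[0])[1::-1])).round(2))
red=((H<6)|(H>174))&(S>150)&(V>90)
pr("cap",red,(405,200,450,240),136)
pr("plate",(S<90)&(V<110)|((H>100)&(H<125)&(S>120)),(262,170,362,250),12)
pr("tray",(H>60)&(H<90)&(S>90),(150,190,240,275),24)
pr("rail",(H>100)&(H<125)&(S>120),(262,170,362,250),28,2)
pr("green",(H>45)&(H<85)&(S>120),(262,170,362,250),42,2)
pr("redm",red,(262,170,362,250),42,2)
pr("blue",(H>100)&(H<125)&(S>120),(405,180,450,205),136)
pr("yel",(H>24)&(H<35)&(S>150)&(V>120),(405,240,450,262),136)
w=cam("wrist"); save(w,"w0"); o=manip.get_obs()
from scipy.spatial.transform import Rotation as R
Rt=R.from_rotvec(o["tcp_rot"]).as_matrix(); print(Rt.round(3).tolist(), "cam in tool",(Rt.T@(w["E"][:3,3]-o["position"])).round(1),(Rt.T@w["E"][:3,:3]).round(3).tolist(),w["fovy"])
E
```

```text
cap [431.  219.5] [ 502.  -283.8] sides 23.4 21.2 dirdeg -91.07
plate [312.3 209.6] [542.6  -2.1] sides 137.6 197.3 dirdeg -6.1
tray [195.7 231.8] [490.  293.7] sides 135.1 138.7 dirdeg -14.79
rail [309.  228.4] [493.2   6.7] sides 12.1 107.6 dirdeg -5.83
rail [313.  189.5] [591.9  -5.1] sides 12.5 107.9 dirdeg -6.09
green [321. 197.] [571.  -25.2] sides 5.0 10.1 dirdeg -91.0
green [319. 221.] [510.5 -19.1] sides 5.0 10.1 dirdeg -91.0
redm [285.5 194. ] [580.1  64. ] sides 7.5 10.1 dirdeg -90.96
redm [283.5 218. ] [519.6  69.9] sides 7.5 10.1 dirdeg -90.98
blue [426. 190.] [ 571.9 -273.7] sides 23.4 20.0 dirdeg -46.0
yel [436.  249.5] [ 431.2 -293.8] sides 21.2 23.4 dirdeg -1.44
[[0.905, 0.425, -0.0], [0.425, -0.905, 0.001], [0.0, -0.001, -1.0]] cam in tool [  69.1   -0.3 -142.7] [[0.002, -0.962, -0.272], [1.0, 0.002, 0.001], [-0.001, -0.272, 0.962]] 70.85713235208875
```

Emit:
servo_tool([
  [[0.6, 28, -13, 0, 0, 0, -5], [0.6, 66, -31, 0, 0, 0, -12], [0.6, 108, -50, 0, 0, 0, -19], [0.6, 150, -69, 0, 0, 0, -26], [0.6, 192, -89, 0, 0, 0, -33], [0.6, 234, -108, 0, 0, 0, -41], [0.6, 272, -126, 0, 0, 0, -48], [0.6, 304, -141, 0, 0, 0, -54], [0.6, 325, -150, 0, 0, 0, -58], [0.6, 333.8, -154.5, 0, 0, 0, -58.8], [0.6, 333.8, -154.5, 0, 0, 0, -58.8], [0.6, 333.8, -154.5, 0, 0, 0, -58.8], [0.6, 333.8, -154.5, 0, 0, 0, -58.8]],
], squeeze=60)

```text
time: 1.5
position: [501.4, -285.1, 231.3]
tcp_rot: [2.338, 2.098, -0.0]
force: [0.8, -0.3, -0.1]
grip_width: 51.2
gripper_force: 0.0
```

```bash
python3 - <<'E'
from m import *
from scipy.spatial.transform import Rotation as R
o=manip.get_obs(); Rt=R.from_rotvec(o["tcp_rot"]).as_matrix()
print(o["time"],o["position"],"yaw",np.degrees(np.arctan2(Rt[1,0],Rt[0,0])),Rt[2],o["grip_width"])
d=cam("wrist"); save(d,"w1"); H,S,V=cv2.split(cv2.cvtColor(d["color"],cv2.COLOR_RGB2HSV))
red=((H<6)|(H>174))&(S>150)&(V>60)
for b in blob(red.astype(np.uint8),(0,0,640,480),3):
    if len(b)<5: continue
    e=cv2.fitEllipse(b); w=onz(d,[e[0]],136)[0]; print(e,w, "tool",Rt.T@(w-o["position"]))
E
```

```text
1.5 [ 501.40752877 -285.0945598   231.2729662 ] yaw 83.80880927846803 [-2.01410377e-04 -1.39049786e-04 -9.99999970e-01] 51.16136823371221
((324.31573486328125, 243.51783752441406), (31.35430335998535, 31.855140686035156), 75.55467987060547) [ 502.36541841 -282.53070804  136.        ] tool [ 2.6713922   0.68904795 95.2723352 ]
((266.26263427734375, 372.3341064453125), (25.306678771972656, 27.404325485229492), 33.65013122558594) [ 443.32678219 -386.82163294  136.        ] tool [-107.37837007  -46.75783372   95.30109784]
((384.0322265625, 349.2760009765625), (4.026959419250488, 17.97047233581543), 162.2799835205078) [ 540.82646255 -375.48083457  136.        ] tool [-85.58871714  48.95011835  95.28340101]
```

View pics/w1.png

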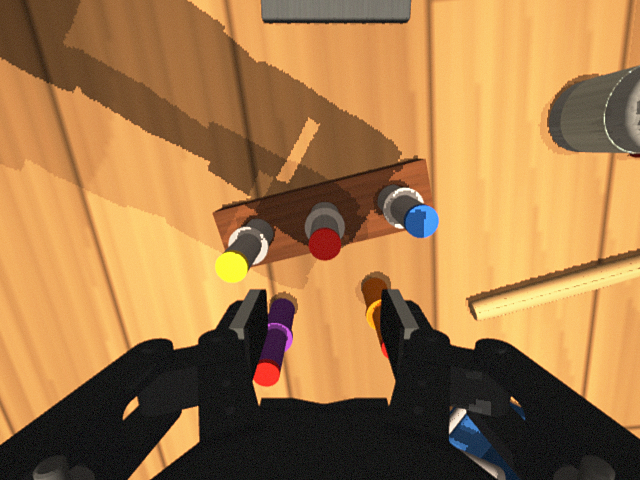

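Emit:
servo_tool([
  [[0.5, 2, 0.5, 25, 0, 0, 0], [0.5, 2, 0.5, 60, 0, 0, 0], [0.5, 2, 0.5, 95, 0, 0, 0], [0.5, 2, 0.5, 125, 0, 0, 0], [0.5, 2, 0.5, 140, 0, 0, 0], [0.5, 2, 0.5, 143, 0, 0, 0], [0.5, 2, 0.5, 143, 0, 0, 0], [0.2, 2, 0.5, 143, 0, 0, 0], [0.1, 2, 0.5, 143, 0, 0, 0], [0, 2, 0.5, 143, 0, 0, 0], [0, 2, 0.5, 143, 0, 0, 0], [0, 2, 0.5, 143, 0, 0, 0], [0, 2, 0.5, 143, 0, 0, 0], [0, 2, 0.5, 143, 0, 0, 0]],
], squeeze=60)

```text
time: 2.95
position: [503.0, -282.6, 89.6]
tcp_rot: [2.334, 2.1, 0.0]
force: [-2.8, -0.5, 6.7]
grip_width: 22.7
gripper_force: 58.7
```

Emit:
servo_tool([
  [[0, 0, 0, -6, 0, 0, 0], [0, 0, 0, -18, 0, 0, 0], [0, 0, 0, -34, 0, 0, 0], [0, 0, 0, -50, 0, 0, 0], [0, 0, 0, -60, 0, 0, 0], [0, 0, 0, -64, 0, 0, 0], [0, 0, 0, -64, 0, 0, 0], [0, 0, 0, -64, 0, 0, 0]],
])

```text
time: 3.75
position: [502.6, -282.0, 151.8]
tcp_rot: [-2.335, -2.1, 0.0]
force: [0.9, 0.6, -5.7]
grip_width: 22.7
gripper_force: 59.2
```

```bash
python3 - <<'E'
from m import *
from scipy.spatial.transform import Rotation as R
o=manip.get_obs(); Rt=R.from_rotvec(o["tcp_rot"]).as_matrix()
print(o["time"],o["position"],"yaw",np.degrees(np.arctan2(Rt[1,0],Rt[0,0])),o["grip_width"],o["force"])
d=cam("wrist"); save(d,"w2")
E
```

```text
3.75 [ 502.57287413 -282.00920497  151.81493225] yaw 83.9424796592178 22.739981824897797 [ 0.93042062  0.55404317 -5.71870745]
```

View pics/w2.png

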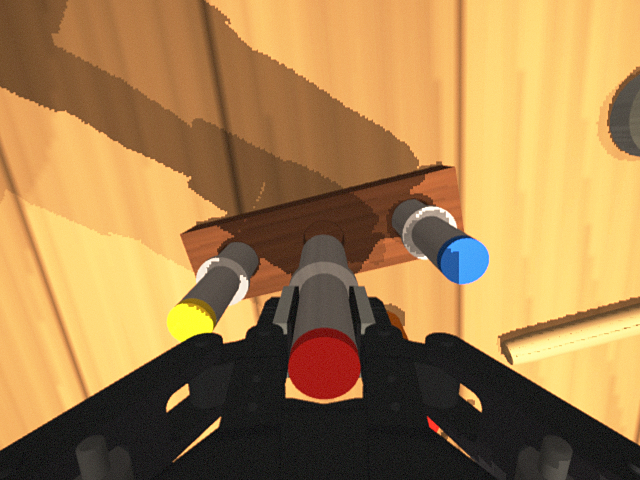

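Emit:
servo_tool([
  [[0, 8, 0.4, 0, 0, 0, 0], [0, 25, 1.2, 0, 0, 0, 0], [0, 48, 2.4, 0, 0, 0, 0], [0, 76, 3.7, 0, 0, 0, 0], [0, 106, 5.2, 0, 0, 0, 0], [0, 136, 6.6, 5, 0, 0, 0], [0, 164, 8, 12, 0, 0, 0], [0, 187, 9, 20, 0, 0, 0], [0, 204, 10, 25, 0, 0, 0], [0, 212, 10.3, 28, 0, 0, 0], [0, 212, 10.3, 28, 0, 0, 0], [0, 212, 10.3, 28, 0, 0, 0], [0, 212, 10.3, 28, 0, 0, 0]],
])

```text
time: 5.1
position: [535.4, -73.1, 124.5]
tcp_rot: [2.336, 2.1, 0.0]
force: [0.8, -0.0, -5.0]
grip_width: 22.6
gripper_force: 59.2
```

```bash
python3 - <<'E'
from m import *
from scipy.spatial.transform import Rotation as R
o=manip.get_obs(); Rt=R.from_rotvec(o["tcp_rot"]).as_matrix()
print(o["time"],o["position"],"yaw",np.degrees(np.arctan2(Rt[1,0],Rt[0,0])),o["grip_width"],o["force"])
d=cam("wrist"); save(d,"w3"); t=cam("top"); save(t,"t3"); np.save("t3.npy",t["color"])
c=t["color"][120:300,220:460]; cv2.imwrite("pics/t3c.png",cv2.resize(c,None,fx=3,fy=3,interpolation=2)[:,:,::-1])
H,S,V=cv2.split(cv2.cvtColor(d["color"],cv2.COLOR_RGB2HSV))
red=((H<6)|(H>174))&(S>150)&(V>60)
for b in blob(red.astype(np.uint8),(0,0,640,480),3):
    if len(b)<5: continue
    e=cv2.fitEllipse(b); w=onz(d,[e[0]],o["position"][2]+46.4)[0]; print(np.round(np.hstack([e[0],e[1]]),1),w, "tool",Rt.T@(w-o["position"]))
E
```

```text
5.1 [535.43852741 -73.0920165  124.52628739] yaw 83.89822092841185 22.553362738093753 [ 0.8382461  -0.04967634 -5.02687958]
[323.8 363.2  70.6  72. ] [535.78262044 -71.83330454 170.92628739] tool [  1.27862774   0.22707926 -46.40017567]
[272.4  19.8  26.1  30.8] [533.33943054  28.04190316 170.92628739] tool [100.32830602 -12.81848964 -46.42578216]
[375.6  19.8  26.1  30.6] [558.97514493  25.36102752 170.92628739] tool [100.38756537  12.95695073 -46.41538957]
```

View pics/w3.png

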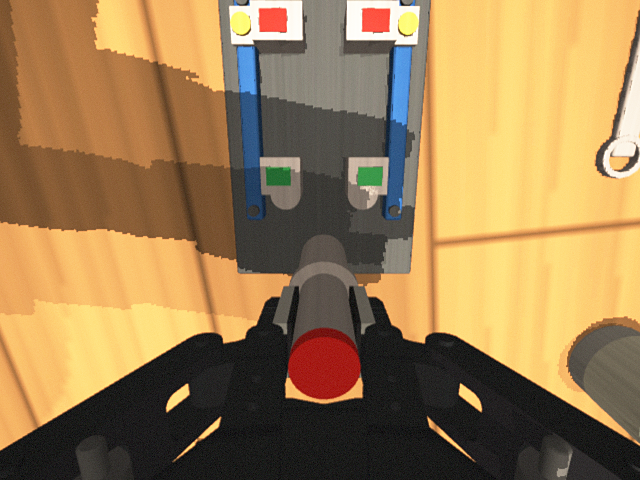

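View pics/t3c.png

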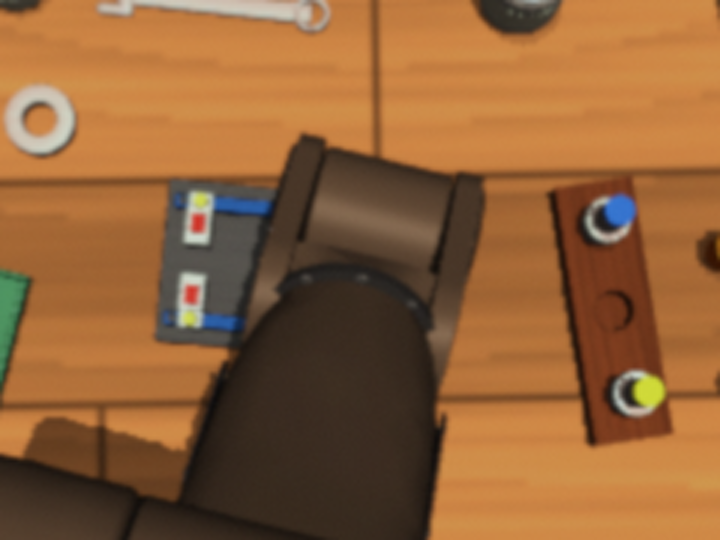

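The pin is held upright. The gauge is ahead: green marks at about (278,177) and (370,176), red marks at (273,20) and (376,20). I'll measure the gauge in tool axes.

```bash
python3 - <<'E'
from m import *
from scipy.spatial.transform import Rotation as R
o=manip.get_obs(); Rt=R.from_rotvec(o["tcp_rot"]).as_matrix()
d=cam("wrist"); c=d["color"]; H,S,V=cv2.split(cv2.cvtColor(c,cv2.COLOR_RGB2HSV))
T=lambda uv,z:(onz(d,uv,z)-o["position"])@Rt
def pr(n,m,z,box=(0,0,640,240)):
    for b in blob(m.astype(np.uint8),box,2):
        r=cv2.minAreaRect(b); p=T(cv2.boxPoints(r),z)[:,:2]; q=T(b.reshape(-1,2),z)
        print(n,p.mean(0).round(2),"x",q[:,0].min().round(1),q[:,0].max().round(1),"y",q[:,1].min().round(1),q[:,1].max().round(1))
pr("green",(H>45)&(H<85)&(S>120),42)
pr("red",((H<6)|(H>174))&(S>150),42)
pr("rail",(H>100)&(H<125)&(S>120),28)
# go jaw inner edges at several tool-x: rows' grey profile
g=cv2.cvtColor(c,cv2.COLOR_RGB2GRAY).astype(float)
for v in (160,170,180,190): 
    a=np.gradient(cv2.GaussianBlur(g,(3,3),0)[v]); l=285+np.argmin(a[285:315]); r=335+np.argmax(a[335:362])
    print(v,l,r,T([[l,v],[r,v]],42)[:,:2].round(1).tolist())
for v in (10,20,30):
    a=np.gradient(cv2.GaussianBlur(g,(3,3),0)[v]); l=290+np.argmin(a[290:320]); r=330+np.argmax(a[330:360])
    print(v,l,r,T([[l,v],[r,v]],42)[:,:2].round(1).tolist())
# front face of no-go jaws: column profile
for u in (250,285,295,355,365,390): 
    a=np.gradient(cv2.GaussianBlur(g,(3,3),0)[:,u]); v=28+np.argmin(a[28:60]); print(u,v,T([[u,v]],42)[0,:2].round(1))
# pin sides at shank/collar
for v in (245,255,265,275,340,360):
    print(v,g[v,285:365].astype(int)[::4].tolist())
E
```

```text
green [52.59 30.17] x 47.1 58.1 y 22.6 38.0
green [ 52.47 -30.19] x 47.0 57.9 y -37.6 -22.5
red [141.93 -29.95] x 136.0 147.8 y -37.9 -22.1
red [142.06  30.18] x 136.2 147.9 y 22.3 38.0
rail [ 76.28 -48.24] x 20.6 131.8 y -55.3 -41.7
rail [76.15 49.1 ] x 20.8 131.5 y 41.9 55.6
160 300 348 [[62.4, -15.3], [62.5, 15.8]]
170 300 348 [[56.1, -15.4], [56.1, 16.0]]
180 300 348 [[49.6, -15.5], [49.7, 16.1]]
190 300 348 [[43.1, -15.6], [43.1, 16.3]]
10 302 346 [[146.8, -12.7], [146.9, 12.9]]
20 302 346 [[141.8, -12.7], [141.8, 13.0]]
30 302 346 [[136.6, -12.8], [136.7, 13.1]]
250 44 [129.2 -43.8]
285 40 [131.4 -23. ]
295 40 [131.4 -17. ]
355 40 [131.5  18.5]
365 40 [131.5  24.4]
390 40 [131.5  39.2]
245 [55, 55, 59, 53, 54, 79, 84, 87, 81, 83, 86, 87, 86, 76, 79, 57, 58, 54, 59, 55]
255 [60, 61, 58, 63, 69, 80, 86, 82, 85, 82, 79, 83, 85, 79, 80, 66, 56, 55, 60, 55]
265 [59, 55, 57, 59, 78, 86, 121, 122, 116, 124, 115, 123, 122, 117, 92, 76, 75, 75, 75, 76]
275 [183, 87, 76, 118, 119, 124, 122, 105, 78, 84, 81, 79, 99, 124, 117, 116, 118, 94, 106, 101]
340 [24, 30, 68, 52, 44, 53, 66, 68, 66, 69, 55, 74, 69, 69, 52, 54, 42, 81, 27, 14]
360 [25, 62, 72, 69, 75, 65, 65, 72, 68, 63, 71, 72, 72, 64, 65, 66, 74, 65, 67, 27]
```

Emit:
servo_tool([
  [[0, 0, 0, 4, 0, 0, 0], [0, 0, 0, 12, 0, 0, 0], [0, 0, 0, 20, 0, 0, 0], [0, 0, 0, 27, 0, 0, 0], [0, 0, 0, 31, 0, 0, 0], [0, 0, 0, 33, 0, 0, 0], [0, 0, 0, 33.5, 0, 0, 0], [0, 0, 0, 33.5, 0, 0, 0], [0, 0, 0, 33.5, 0, 0, 0]],
], squeeze=120)

```text
time: 6.15
position: [535.6, -72.5, 91.1]
tcp_rot: [2.335, 2.101, 0.0]
force: [-0.1, 0.7, -5.2]
grip_width: 21.1
gripper_force: 117.6
```

Emit:
servo_tool([
  [[0, 0, 0, 0.5, 0, 0, 0], [0, 0, 0, 1, 0, 0, 0], [0, 0, 0, 1.2, 0, 0, 0], [0, 0, 0, 1.2, 0, 0, 0]],
])

```text
time: 6.55
position: [535.5, -72.5, 89.8]
tcp_rot: [2.335, 2.101, 0.0]
force: [-0.2, -0.4, -2.5]
grip_width: 21.3
gripper_force: 117.6
```

Emit:
servo_tool([
  [[0, 3, 0, 0, 0, 0, 0], [0, 8, 0, 0, 0, 0, 0], [0, 14, 0, 0, 0, 0, 0], [0, 20, 0, 0, 0, 0, 0], [0, 24, 0, 0, 0, 0, 0], [0, 26, 0, 0, 0, 0, 0], [0, 26, 0, 0, 0, 0, 0], [0, 26, 0, 0, 0, 0, 0]],
])

```text
time: 7.35
position: [538.3, -46.6, 89.7]
tcp_rot: [2.336, 2.101, 0.001]
force: [0.4, -2.3, 2.9]
grip_width: 21.8
gripper_force: 117.6
```

```bash
cat > g.py <<'E'
from m import *
from scipy.spatial.transform import Rotation as R
o=manip.get_obs(); Rt=R.from_rotvec(o["tcp_rot"]).as_matrix()
d=cam("wrist"); c=d["color"]; save(d,f"g{o['time']:.2f}"); H,S,V=cv2.split(cv2.cvtColor(c,cv2.COLOR_RGB2HSV))
T=lambda uv,z:(onz(d,uv,z)-o["position"])@Rt
print(o["time"],o["position"].round(2),"F tool",(Rt.T@o["force"]).round(1),"yaw",np.degrees(np.arctan2(Rt[1,0],Rt[0,0])).round(2))
for n,m,z,y0,y1 in(("green",(H>45)&(H<85)&(S>120),42,0,300),("red",((H<6)|(H>174))&(S>150),42,0,220),("rail",(H>100)&(H<125)&(S>120),28,0,260),("cap",((H<6)|(H>174))&(S>120),o["position"][2]+46.4,310,420)):
    for b in blob(m.astype(np.uint8),(0,y0,640,y1),1 if n=="cap" else 2):
        q=T(b.reshape(-1,2),z); p=T(cv2.boxPoints(cv2.minAreaRect(b)),z)
        print(n,p.mean(0)[:2].round(2),"y",q[:,1].min().round(1),q[:,1].max().round(1),"x",q[:,0].min().round(1),q[:,0].max().round(1))
E
python3 g.py
```

```text
7.35 [538.34 -46.59  89.75] F tool [-2.2  0.6 -2.9] yaw 83.94
green [ 25.49 -30.06] y -37.7 -22.1 x 19.8 31.1
green [25.61 30.43] y 22.7 38.2 x 20.0 31.3
red [115.45 -30.  ] y -38.0 -22.0 x 109.5 121.4
red [115.27  30.39] y 22.5 38.2 x 109.2 121.5
rail [ 53.3  -48.01] y -55.2 -41.2 x 1.7 105.0
rail [53.5  48.25] y 41.6 55.6 x 1.9 105.2
cap [1.11 0.1 ] y -12.0 12.3 x -12.4 14.6
```

Emit:
servo_tool([
  [[0, 2, 0.1, -0.2, 0, 0, 0], [0, 4, 0.1, -0.2, 0, 0, 0], [0, 6, 0.1, -0.2, 0, 0, 0], [0, 8, 0.1, -0.2, 0, 0, 0], [0, 10, 0.1, -0.2, 0, 0, 0], [0, 12, 0.1, -0.2, 0, 0, 0], [0, 14, 0.1, -0.2, 0, 0, 0], [0, 14, 0.1, -0.2, 0, 0, 0]],
])

```text
time: 8.2
position: [539.8, -32.4, 89.8]
tcp_rot: [-2.336, -2.101, -0.0]
force: [-0.5, -3.0, 0.8]
grip_width: 21.6
gripper_force: 117.6
```

Emit:
servo_tool([
  [[0, 2, 0, 0, 0, 0, 0], [0, 4, 0, 0, 0, 0, 0], [0, 6, 0, 0, 0, 0, 0], [0, 8, 0, 0, 0, 0, 0], [0, 10, 0, 0, 0, 0, 0], [0, 10.5, 0, 0, 0, 0, 0], [0, 10.5, 0, 0, 0, 0, 0]],
])

```text
time: 8.9
position: [540.9, -22.1, 89.8]
tcp_rot: [2.336, 2.101, -0.0]
force: [-0.2, -3.9, 1.2]
grip_width: 21.5
gripper_force: 117.6
```

```bash
python3 g.py
```

```text
8.9 [540.86 -22.15  89.79] F tool [-3.9  0.2 -1.2] yaw 83.95
green [ 0.74 30.34] y 22.7 38.4 x -5.0 6.5
green [  0.63 -30.17] y -37.7 -22.2 x -5.1 6.4
red [90.58 30.71] y 22.6 38.4 x 84.7 96.5
red [ 90.71 -29.81] y -37.8 -21.8 x 85.1 96.4
rail [ 41.04 -48.35] y -55.1 -41.1 x 1.7 80.3
rail [40.96 49.06] y 41.8 55.8 x 1.9 79.9
cap [1.12 0.1 ] y -12.0 12.3 x -12.4 14.6
```

Emit:
servo_tool([
  [[0, 2, 0, 0, 0, 0, 0], [0, 5, 0.1, 0, 0, 0, 0], [0, 8, 0.1, 0, 0, 0, 0], [0, 11, 0.1, 0, 0, 0, 0], [0, 14, 0.1, 0, 0, 0, 0], [0, 17, 0.1, 0, 0, 0, 0], [0, 20, 0.1, 0, 0, 0, 0], [0, 24, 0.1, 0, 0, 0, 0], [0, 28, 0.2, 0, 0, 0, 0], [0, 33, 0.2, 0, 0, 0, 0], [0, 38, 0.2, 0, 0, 0, 0], [0, 43, 0.2, 0, 0, 0, 0], [0, 48, 0.2, 0, 0, 0, 0], [0, 52, 0.2, 0, 0, 0, 0], [0, 56, 0.2, 0, 0, 0, 0], [0, 59, 0.2, 0, 0, 0, 0], [0, 61, 0.2, 0, 0, 0, 0], [0, 62, 0.2, 0, 0, 0, 0], [0, 62, 0.2, 0, 0, 0, 0]],
])

```text
time: 10.85
position: [547.5, 39.5, 89.8]
tcp_rot: [-2.335, -2.101, 0.0]
force: [-0.3, -3.7, 1.5]
grip_width: 21.7
gripper_force: 117.6
```

```bash
python3 g.py
```

```text
10.85 [547.5   39.54  89.79] F tool [-3.7  0.1 -1.5] yaw 83.95
green [-18.81  15.82] y 15.8 15.8 x -18.8 -18.8
red [ 32.27 -29.77] y -37.6 -22.0 x 30.5 34.0
red [32.39 30.44] y 22.7 38.3 x 30.6 34.1
rail [  8.93 -48.27] y -55.0 -41.1 x 1.7 16.2
rail [ 8.79 48.79] y 41.8 55.7 x 1.9 15.7
cap [1.11 0.11] y -12.0 12.3 x -12.4 14.6
```

Emit:
servo_tool([
  [[0, 1.5, 0.2, 0, 0, 0, 0], [0, 3, 0.2, 0, 0, 0, 0], [0, 4.5, 0.2, 0, 0, 0, 0], [0, 5.5, 0.2, 0, 0, 0, 0], [0, 6.5, 0.2, 0, 0, 0, 0], [0, 7.2, 0.2, 0, 0, 0, 0], [0, 7.6, 0.2, 0, 0, 0, 0], [0, 7.6, 0.2, 0, 0, 0, 0]],
])

```text
time: 11.7
position: [548.5, 46.9, 89.8]
tcp_rot: [2.336, 2.101, -0.001]
force: [-1.3, -5.4, 2.2]
grip_width: 21.6
gripper_force: 117.6
```

Emit:
servo_tool([
  [[0, 0.2, 0, 0, 0, 0, 0], [0, 0.4, 0, 0, 0, 0, 0], [0, 0.6, 0, 0, 0, 0, 0], [0, 0.6, 0, 0, 0, 0, 0]],
])

```text
time: 12.1
position: [548.6, 47.5, 89.8]
tcp_rot: [-2.336, -2.101, 0.0]
force: [-0.2, -5.5, 2.2]
grip_width: 21.9
gripper_force: 117.6
```

Emit:
servo_tool([
  [[0, 0.2, 0, 0, 0, 0, 0], [0, 0.4, 0, 0, 0, 0, 0], [0, 0.6, 0, 0, 0, 0, 0], [0, 0.6, 0, 0, 0, 0, 0]],
])

```text
time: 12.5
position: [548.6, 48.1, 89.8]
tcp_rot: [-2.336, -2.101, 0.0]
force: [-0.5, -4.5, 2.8]
grip_width: 21.9
gripper_force: 117.6
```

Emit:
servo_tool([
  [[0, 0.2, 0, 0, 0, 0, 0], [0, 0.4, 0, 0, 0, 0, 0], [0, 0.6, 0, 0, 0, 0, 0], [0, 0.6, 0, 0, 0, 0, 0]],
])

```text
time: 12.9
position: [548.7, 48.6, 89.8]
tcp_rot: [2.336, 2.101, -0.001]
force: [-1.2, -5.0, 3.1]
grip_width: 21.6
gripper_force: 117.6
```

Emit:
servo_tool([
  [[0, 0.2, 0, 0, 0, 0, 0], [0, 0.4, 0, 0, 0, 0, 0], [0, 0.6, 0, 0, 0, 0, 0], [0, 0.6, 0, 0, 0, 0, 0]],
])

```text
time: 13.3
position: [548.7, 49.3, 89.8]
tcp_rot: [-2.336, -2.101, 0.001]
force: [-1.6, -6.7, 3.2]
grip_width: 21.7
gripper_force: 117.6
```

Emit:
servo_tool([
  [[0, 0.2, 0, 0, 0, 0, 0], [0, 0.4, 0, 0, 0, 0, 0], [0, 0.4, 0, 0, 0, 0, 0]],
])

```text
time: 13.6
position: [548.8, 49.6, 89.8]
tcp_rot: [2.336, 2.101, -0.001]
force: [-0.9, -5.6, 2.5]
grip_width: 22.2
gripper_force: 117.6
```

Emit:
servo_tool([
  [[0, 0.2, 0, 0, 0, 0, 0], [0, 0.4, 0, 0, 0, 0, 0], [0, 0.4, 0, 0, 0, 0, 0]],
])

```text
time: 13.9
position: [548.8, 50.0, 89.8]
tcp_rot: [2.336, 2.101, -0.001]
force: [-1.4, -5.5, 2.0]
grip_width: 21.7
gripper_force: 117.6
```

Emit:
servo_tool([
  [[0, 0.2, 0, 0, 0, 0, 0], [0, 0.4, 0, 0, 0, 0, 0], [0, 0.6, 0, 0, 0, 0, 0], [0, 0.6, 0, 0, 0, 0, 0]],
])

```text
time: 14.3
position: [548.9, 50.6, 89.8]
tcp_rot: [2.336, 2.101, -0.0]
force: [-0.6, -5.8, 1.9]
grip_width: 21.6
gripper_force: 117.6
```

```bash
python3 g.py
```

```text
14.3 [548.91  50.63  89.81] F tool [-5.9 -0.  -1.9] yaw 83.94
rail [34.61 48.64] y 41.6 55.5 x 27.8 41.4
rail [ 34.73 -48.28] y -55.1 -41.3 x 27.6 41.8
cap [1.11 0.1 ] y -12.0 12.3 x -12.4 14.6
```

View pics/g14.30.png

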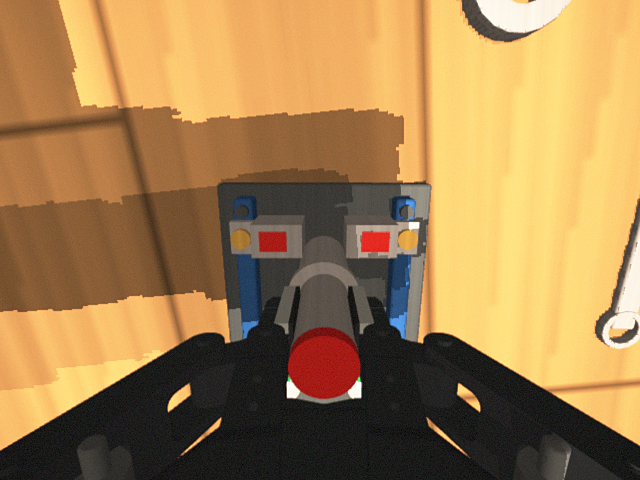

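```bash
python3 - <<'E'
from m import *
from scipy.spatial.transform import Rotation as R
o=manip.get_obs(); Rt=R.from_rotvec(o["tcp_rot"]).as_matrix(); d=cam("wrist"); c=d["color"]
T=lambda uv,z:(onz(d,uv,z)-o["position"])@Rt
H,S,V=cv2.split(cv2.cvtColor(c,cv2.COLOR_RGB2HSV)); red=(((H<6)|(H>174))&(S>150)).astype(np.uint8)
for b in blob(red,(0,200,640,270),2):
    q=T(b.reshape(-1,2),42); print(q[:,:2].mean(0).round(2),q.min(0)[:2].round(1),q.max(0)[:2].round(1))
g=cv2.GaussianBlur(cv2.cvtColor(c,cv2.COLOR_RGB2GRAY),(3,3),0).astype(float)
for u in (270,285,365,375): print(u,g[210:265,u].astype(int)[::2].tolist())
for f in ("w3","g14.30"):
    im=cv2.imread(f"pics/{f}.png",0).astype(float); print(f,im[225:275,318:330].mean(1).astype(int).tolist())
E
```

```text
[17.2  30.46] [11.4 22.4] [23.  38.4]
[ 17.15 -29.97] [ 11.3 -38. ] [ 22.9 -22. ]
270 [59, 58, 61, 84, 85, 86, 83, 95, 120, 120, 116, 84, 70, 69, 71, 70, 70, 68, 69, 70, 71, 108, 123, 118, 78, 56, 56, 55]
285 [58, 57, 62, 87, 88, 86, 85, 93, 117, 119, 116, 88, 80, 77, 74, 74, 73, 74, 70, 69, 73, 108, 119, 119, 77, 56, 58, 57]
365 [81, 80, 81, 84, 85, 84, 82, 101, 169, 173, 162, 110, 97, 98, 99, 99, 97, 98, 97, 96, 97, 150, 170, 163, 92, 55, 58, 58]
375 [79, 80, 81, 85, 86, 89, 86, 104, 170, 173, 167, 124, 96, 98, 101, 98, 97, 97, 97, 98, 96, 119, 121, 124, 87, 57, 58, 57]
w3 [56, 56, 56, 56, 56, 56, 56, 56, 56, 63, 81, 84, 84, 83, 83, 84, 82, 83, 86, 83, 83, 84, 84, 83, 83, 84, 83, 84, 84, 82, 85, 82, 84, 82, 84, 82, 92, 114, 119, 120, 118, 119, 118, 119, 116, 118, 120, 119, 106, 86]
g14.30 [58, 57, 58, 57, 57, 55, 58, 56, 57, 56, 60, 76, 84, 83, 84, 83, 84, 85, 83, 82, 84, 82, 83, 83, 84, 82, 83, 82, 83, 84, 83, 83, 85, 84, 83, 83, 83, 107, 119, 120, 120, 120, 119, 119, 118, 118, 119, 120, 116, 94]
```

Emit:
servo_tool([
  [[0, 0.2, 0, 0, 0, 0, 0], [0, 0.4, 0, 0, 0, 0, 0], [0, 0.6, 0, 0, 0, 0, 0], [0, 0.6, 0, 0, 0, 0, 0]],
])

```text
time: 14.8
position: [549.0, 51.3, 89.8]
tcp_rot: [2.336, 2.101, -0.0]
force: [-0.5, -5.2, 1.4]
grip_width: 21.9
gripper_force: 117.6
```

Emit:
servo_tool([
  [[0, 0.2, 0, 0, 0, 0, 0], [0, 0.4, 0, 0, 0, 0, 0], [0, 0.6, 0, 0, 0, 0, 0], [0, 0.6, 0, 0, 0, 0, 0]],
])

```text
time: 15.2
position: [549.0, 51.7, 89.8]
tcp_rot: [2.335, 2.101, -0.001]
force: [-1.5, -6.1, 2.3]
grip_width: 21.7
gripper_force: 117.6
```

```bash
cat > f.py <<'E'
from m import *
o=manip.get_obs(); d=cam("wrist"); g=cv2.cvtColor(d["color"],cv2.COLOR_RGB2GRAY).astype(float)
cv2.imwrite(f"pics/f{o['time']:.2f}.png",g)
def edges(im):
    p=im[220:290,318:330].mean(1); out=[]
    a=np.interp(70,p[8:25],np.arange(228,245)); j=[i for i in range(25,60) if p[i]<100<=p[i+1]]; i=j[0]; b=220+i+(100-p[i])/(p[i+1]-p[i])
    k=[i for i in range(35,69) if p[i]>100>=p[i+1]]; e=220+k[0]+(p[k[0]]-100)/(p[k[0]]-p[k[0]+1])
    q=im[310:350,318:330].mean(1); return np.round([a,b,e],2)
for f in ("w3","g7.35","g10.85","g14.30"): print(f,edges(cv2.imread(f"pics/{f}.png",0).astype(float)))
print("now",edges(g),o["force"].round(1))
E
python3 f.py
```

```text
w3 [234.38 261.34 273.32]
g7.35 [234.74 261.48 273.45]
g10.85 [235.46 261.64 273.72]
g14.30 [235.62 261.7  273.75]
now [235.82 261.77 273.88] [-1.5 -6.1  2.3][ WARN:0@1.468] global loadsave.cpp:1063 imwrite_ Unsupported depth image for selected encoder is fallbacked to CV_8U.
```

Emit:
servo_tool([
  [[0, 0, 0, -0.3, 0, 0, 0], [0, 0, 0, -0.6, 0, 0, 0], [0, 0, 0, -0.6, 0, 0, 0], [0, 0.3, 0, -0.6, 0, 0, 0], [0, 0.5, 0, -0.6, 0, 0, 0], [0, 0.5, 0, -0.6, 0, 0, 0]],
])

```text
time: 15.85
position: [549.1, 52.2, 89.9]
tcp_rot: [-2.335, -2.101, 0.001]
force: [1.5, -6.1, -3.8]
grip_width: 21.5
gripper_force: 117.7
```

```bash
python3 f.py 2>/dev/null|tail -1
```

```text
now [235.69 261.76 273.81] [ 1.5 -6.1 -3.8]
```

Emit:
servo_tool([
  [[0, 0.2, 0, 0, 0, 0, 0], [0, 0.4, 0, 0, 0, 0, 0], [0, 0.4, 0, 0, 0, 0, 0], [0, 0.4, 0, 0, 0, 0, 0]],
])

```text
time: 16.3
position: [549.3, 52.5, 89.9]
tcp_rot: [2.335, 2.101, -0.001]
force: [1.2, -6.9, -4.4]
grip_width: 22.1
gripper_force: 117.7
```

```bash
python3 f.py 2>/dev/null|tail -1
```

```text
now [235.69 261.8  273.85] [ 1.2 -6.9 -4.4]
```

Emit:
servo_tool([
  [[0, 0.2, 0.1, 0, 0, 0, 0], [0, 0.4, 0.1, 0, 0, 0, 0], [0, 0.4, 0.1, 0, 0, 0, 0], [0, 0.4, 0.1, 0, 0, 0, 0]],
])

```text
time: 16.75
position: [549.3, 52.8, 89.9]
tcp_rot: [2.335, 2.101, -0.001]
force: [2.2, -8.1, -3.5]
grip_width: 21.2
gripper_force: 117.7
```

```bash
python3 f.py 2>/dev/null|tail -1
```

```text
now [236.11 261.89 274.  ] [ 2.2 -8.1 -3.5]
```

Emit:
servo_tool([
  [[0, 0.2, 0.1, 0, 0, 0, 0], [0, 0.4, 0.1, 0, 0, 0, 0], [0, 0.5, 0.1, 0, 0, 0, 0], [0, 0.5, 0.1, 0, 0, 0, 0], [0, 0.5, 0.1, 0, 0, 0, 0]],
])

```text
time: 17.3
position: [549.4, 53.1, 90.0]
tcp_rot: [2.335, 2.101, -0.002]
force: [-0.0, -9.0, -3.7]
grip_width: 21.8
gripper_force: 117.8
```

```bash
python3 f.py 2>/dev/null|tail -1
```

```text
now [236.41 262.15 274.09] [-0.  -9.  -3.7]
```

Emit:
servo_tool([
  [[0, 0.1, 0, 0, 0, 0, 0], [0, 0.1, 0, 0, 0, 0, 0], [0, 0.1, 0, 0, 0, 0, 0], [0, 0.1, 0, 0, 0, 0, 0], [0, 0.1, 0, 0, 0, 0, 0], [0, 0.1, 0, 0, 0, 0, 0], [0, 0.1, 0, 0, 0, 0, 0], [0, 0.1, 0, 0, 0, 0, 0], [0, 0.1, 0, 0, 0, 0, 0], [0, 0.1, 0, 0, 0, 0, 0], [0, 0.1, 0, 0, 0, 0, 0], [0, 0.1, 0, 0, 0, 0, 0]],
])

```text
time: 18.55
position: [549.4, 53.2, 89.9]
tcp_rot: [2.335, 2.101, -0.002]
force: [0.3, -9.8, -3.9]
grip_width: 21.3
gripper_force: 117.8
```

Emit:
servo_tool([
  [[0, -1, 0, 0, 0, 0, 0], [0, -4, 0, -0.5, 0, 0, 0], [0, -8, 0, -0.5, 0, 0, 0], [0, -12, 0, -0.5, 0, 0, 0], [0, -14, 0, -1, 0, 0, 0], [0, -14, 0, -5, 0, 0, 0], [0, -14, 0, -15, 0, 0, 0], [0, -14, 0, -30, 0, 0, 0], [0, -14, 0, -45, 0, 0, 0], [0, -14, 0, -58, 0, 0, 0], [0, -14, 0, -64, 0, 0, 0], [0, -14, 0, -66, 0, 0, 0], [0, -14, 0, -66, 0, 0, 0]],
])

```text
time: 19.85
position: [547.9, 39.9, 156.4]
tcp_rot: [2.336, 2.101, -0.0]
force: [-0.2, -0.7, -6.2]
grip_width: 21.9
gripper_force: 117.8
```

```bash
python3 f.py 2>/dev/null|tail -1; python3 - <<'E'
from m import *
o=manip.get_obs(); print(o["position"],o["grip_width"])
d=cam("top"); c=d["color"]; H,S,V=cv2.split(cv2.cvtColor(c,cv2.COLOR_RGB2HSV))
b=blob(((H>60)&(H<90)&(S>90)).astype(np.uint8),(150,190,240,275))[0]; r=cv2.minAreaRect(b)
for z in(24,): print(onz(d,[r[0]],z),r)
E
```

```text
now [234.25 261.24 273.16] [-0.2 -0.7 -6.2]
[547.80859257  39.87546422 156.05512377] 21.648332977756727
[[490.10091321 293.78770801  24.        ]] ((195.7137451171875, 231.6878662109375), (54.6651611328125, 53.698081970214844), 14.743562698364258)
```

Emit:
servo_tool([
  [[0, 8, -3, 0, 0, 0, 0], [0, 26, -9, 0, 0, 0, 0], [0, 54, -18, 0, 0, 0, 0], [0, 88, -30, 0, 0, 0, 0], [0, 124, -42, 0, 0, 0, 0], [0, 160, -55, 0, 0, 0, 0], [0, 194, -66, 0, 0, 0, 0], [0, 221, -76, 0, 0, 0, 0], [0, 238, -81, 0, 0, 0, 0], [0, 246, -84, 0, 0, 0, 0], [0, 246, -84, 10, 0, 0, 0], [0, 246, -84, 25, 0, 0, 0], [0, 246, -84, 42, 0, 0, 0], [0, 246, -84, 56, 0, 0, 0], [0, 246, -84, 66, 0, 0, 0], [0, 246, -84, 70, 0, 0, 0], [0, 246, -84, 71, 0, 0, 0], [0, 246, -84, 71, 0, 0, 0], [0, 246, -84, 71, 0, 0, 0]],
])

```text
time: 21.85
position: [490.7, 293.4, 85.9]
tcp_rot: [2.336, 2.101, 0.001]
force: [0.5, 0.3, -5.1]
grip_width: 22.0
gripper_force: 117.9
```

```bash
python3 - <<'E'
from m import *
o=manip.get_obs(); print(o["position"],o["force"]); save(cam("wrist"),"w5")
E
```

```text
[490.73475122 293.35368491  85.8948682 ] [ 0.52122957  0.30559366 -5.13749803]
```

View pics/w5.png

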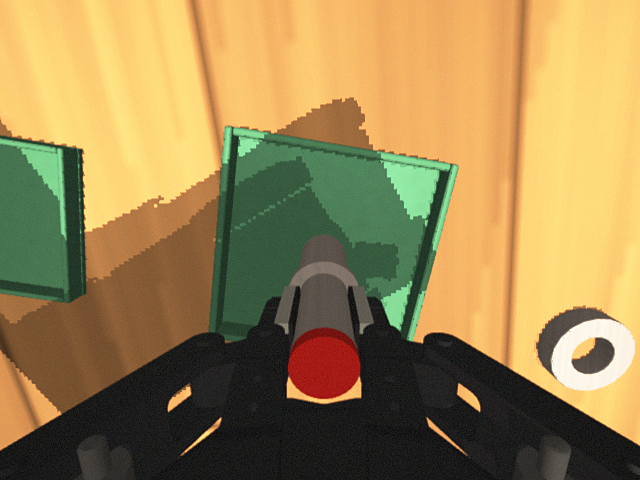

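The pin is over the middle of the larger tray, with its foot near (324,240), and the bearing is clear at (585,350). I'll lower it to the floor.

Emit:
servo_tool([
  [[0, 0, 0, 1, 0, 0, 0], [0, 0, 0, 2, 0, 0, 0], [0, 0, 0, 2.6, 0, 0, 0], [0, 0, 0, 3, 0, 0, 0], [0, 0, 0, 3, 0, 0, 0]],
], squeeze=60)

```text
time: 22.4
position: [490.5, 293.4, 82.8]
tcp_rot: [2.335, 2.101, 0.0]
force: [-1.9, 0.4, 2.2]
grip_width: 21.7
gripper_force: 118.6
```

Emit:
servo_tool([
  [[0, 0, 0, -0.3, 0, 0, 0], [0.3, 0, 0, -0.3, 0, 0, 0], [0.4, 0, 0, -0.3, 0, 0, 0], [0.5, 0, 0, -0.3, 0, 0, 0], [0.6, 0, 0, -0.3, 0, 0, 0], [0.6, 0, 0, -0.3, 0, 0, 0], [0.6, 0, 0, -0.3, 0, 0, 0], [0.6, 0, 0, -8, 0, 0, 0], [0.6, 0, 0, -25, 0, 0, 0], [0.6, 0, 0, -50, 0, 0, 0], [0.6, 0, 0, -75, 0, 0, 0], [0.6, 0, 0, -95, 0, 0, 0], [0.6, 0, 0, -105, 0, 0, 0], [0.6, 0, 0, -110, 0, 0, 0], [0.6, 0, 0, -110, 0, 0, 0], [0.6, 0, 0, -110, 0, 0, 0]],
])

```text
time: 24.0
position: [490.2, 293.2, 191.6]
tcp_rot: [-2.336, -2.101, 0.002]
force: [-0.8, -0.2, 0.4]
grip_width: 51.4
gripper_force: 0.0
```

```bash
python3 - <<'E'
from m import *
o=manip.get_obs(); print(o["position"],o["force"],o["grip_width"]); d=cam("wrist"); save(d,"w6")
E
```

```text
[490.19302045 293.18703905 191.5851547 ] [-0.79387371 -0.21846554  0.43506602] 51.43882757216928
```

View pics/w6.png

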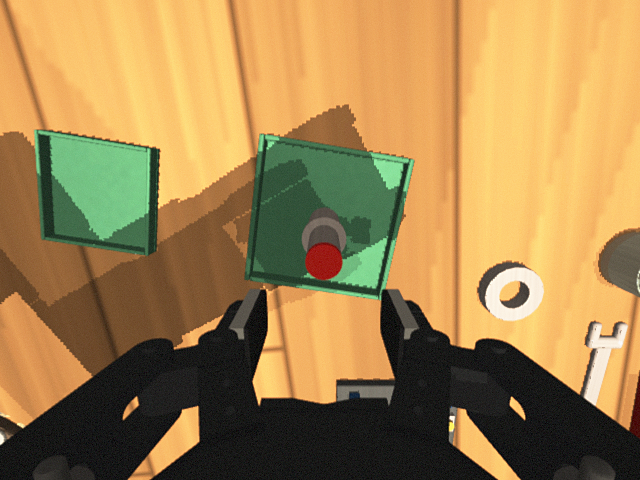

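The pin stands upright and released in the middle of the larger tray, with its cap at (324,261), and the gripper is clear of it.

```bash
python3 -c "
from bench import manip
print(manip.job_done())"
```

```text
the job is handed in; nothing more can be done
None
```

I slid the red-capped pin through the go gap, pressed it against the no-go jaws at about 10 N for over a second, lifted it out between the jaws and left it standing released in the green tray. The job is handed in at about 24 s of robot time; the hand-in call gave no verdict.

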